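Finger along the sprung pins of a rectifier test fixture

ROBOT

A 7-joint arm with a two-finger parallel gripper is mounted at the origin on the work surface. World frame = base frame: x ahead of the robot, y to its left, z up, the work surface at z = 0. Lengths are in m, angles in rad, forces in N, time in s.
With the tool pointing down it reaches from about 0.4 to 0.85 m from the base axis. Payload 10.4 kg.
Tool frame: the origin (TCP) lies between the finger pads; the fingertips stand 11 mm ahead of it and the grasp point (between the pads) lies 8 mm behind it (robot.nose_length is the z of the fingertips in the tool frame, in m); z points along the fingers, y is the line along which they close (so a half turn about z gives the same grasp; the last joint's range is limited). The gripper opens to 85 mm and grips with 20 to 120 N. Pads are 22 mm wide; open, the fingers measure 114 mm over their backs; the gripper's body (76 mm by 85 mm) begins 54 mm behind the grasp point. The pads swing forward as they close: fully open they stand 13 mm farther back than shut.
Start: joints at [-1.228, 0.332, -0.065, 1.46, 0.022, 1.35, -0.088], TCP at [0.224, 0.584, 0.213] pointing down, gripper open.
Joint ranges: [-2.6, 2.6], [-0.5, 2.12], [-1.47, 1.34], [0.16, 2.42], [-1.27, 4.41], [0.06, 2.06], [-2.6, 2.6]. Speed limits (rad/s): [2.22, 2.22, 2.79, 2.79, 3.14, 3.14, 3.14].

INTERFACE

Orientations are given as a 3x3 rotation matrix whose columns are the frame's x, y, z axes.
In Python, from workcell import robot gives the robot as it stands.
- The arm moves only by the shell command python3 -m handwheel 'ROWS'. ROWS is text: rows parted by semicolons, each of 5 numbers parted by spaces: the closure in counts, from 0 (fully open) to 255 (shut), then the shift along the tool's x, y, z in m, then the turn about the tool's z in degrees. A call has 1 to 20 rows; each row shifts and turns the commanded pose from where the row before left it, along the tool's axes as they then stand; what a row does not reach is not made up. A row lasts 1/8 s, in which the tool goes at most 62.5 mm and 10.7 degrees, less where a joint would pass 70% of its speed; a pose out of reach is approached as far as the arm can. A call is refused whole if a number of a shift passes 0.0625 or a number of a turn 10.7, either way. A call with a gripper value outside its range is refused whole. The fingers move at their own pace and stop on an object; the grip force is fixed at half the most. Time passes only in rows, so rows that do not move let the fingers close. It gives the time, the measured TCP pose, the force, the opening and the grip force at its end, in the units of the state.
- robot.get_obs(): the state, without advancing time (a new reading comes with each control period).
- robot.capture(name): name is "side" or "top" or "wrist"; returns a dict with "img" (420x560x3 uint8, red, green, blue), "K" (3x3 intrinsics, pixels), "T" (4x4, takes a point from camera to world coordinates); the wrist camera has in their place "tool_from_camera" (4x4, takes a point from camera to tool coordinates, whose origin is the TCP and whose axes are the flange's). Camera axes: x right, y down, z forward; pixel columns grow to the right and rows downward; lengths in m; the calibration is good to about 2 mm. The wrist camera is an equidistant fisheye: a pixel r from the principal point sees the ray r / f radians off the axis. A picture is of the moment at which its call begins: read the wrist's pose just before it. There is no depth.
- robot.finish_job(): hands the job in; it is judged then, once.
The state is a dict: "t": time; "joint_positions": joint angles; "joint_vel": joint speeds; "joint_efforts": joint torques, N m; "eef_pos": TCP position; "tool_rot": TCP orientation; "force": force on the tool from outside, world axes, zero at the start; "moment": the same for the moment, N m; "finger_gap": finger opening in m; "grasp_force": force on a finger pad.
Only numpy, scipy, OpenCV 4.12 (cv2) and the standard library are available. Lean on these libraries where they do the work, as an engineer would, in place of code of your own. Each camera call takes 0.05 s, during which the arm holds its last target. There are 200 camera calls.

TASK

Check that no contact pin of the rectifier test fixture sticks: with the fingertips follow the curved row of five sprung pins, beginning at the end beside the tall threaded post with the hexagon nut and going pin by pin to the end beside the short plain dowel. Gently press each pin about half-way down (never to its bottom stop), one at a time, pause there a moment and let it spring back up. Grasp and lift nothing, and leave the loose things on and around the fixture where they are.

Things in the scene. Friction and masses are not known exactly. Their poses are not given: they have to be found in the camera images.
- fixture: pin fixture for testing alternator rectifier plates, screwed to the bench: a grey block 130 x 270 x 32 mm on a dark steel base plate 150 x 290 x 8 mm, together 40 mm high. Origin under its centre at bench height; z up, y along its long side, x across. Five sprung pins stand on it in an arc of radius 95 mm about the point x = -65 mm, y = 0, at 60, 30, 0, -30 and -60 degrees from its x axis (neighbours 49 mm apart); the arc's hollow side looks to the fixture's -x.
- pin1_top (a point): top of the dome of sprung brass pin 1 (head 16 mm in diameter, shaft 10 mm, standing in a black collar 22 mm in diameter); at rest 25 mm above the block, 65 mm above the bench. Pin 1 is at the fixture's +y end of the row, pin 3 in the middle, pin 5 at the -y end; the point goes down with the pin.
- pin1 (a joint): how far pin 1 is pressed down, m: 0 = up, 0.014 = on its bottom stop. Its spring returns it; it takes about 1.4 N to start, 4 N half-way (7 mm), 6.3 N at the stop.
- pin2_top (a point): top of the dome of sprung brass pin 2 (head 16 mm in diameter, shaft 10 mm, standing in a black collar 22 mm in diameter); at rest 25 mm above the block, 65 mm above the bench. Pin 1 is at the fixture's +y end of the row, pin 3 in the middle, pin 5 at the -y end; the point goes down with the pin.
- pin2 (a joint): how far pin 2 is pressed down, m: 0 = up, 0.014 = on its bottom stop. Its spring returns it; it takes about 1.4 N to start, 4 N half-way (7 mm), 6.3 N at the stop.
- pin3_top (a point): top of the dome of sprung brass pin 3 (head 16 mm in diameter, shaft 10 mm, standing in a black collar 22 mm in diameter); at rest 25 mm above the block, 65 mm above the bench. Pin 1 is at the fixture's +y end of the row, pin 3 in the middle, pin 5 at the -y end; the point goes down with the pin.
- pin3 (a joint): how far pin 3 is pressed down, m: 0 = up, 0.014 = on its bottom stop. Its spring returns it; it takes about 1.4 N to start, 4 N half-way (7 mm), 6.3 N at the stop.
- pin4_top (a point): top of the dome of sprung brass pin 4 (head 16 mm in diameter, shaft 10 mm, standing in a black collar 22 mm in diameter); at rest 25 mm above the block, 65 mm above the bench. Pin 1 is at the fixture's +y end of the row, pin 3 in the middle, pin 5 at the -y end; the point goes down with the pin.
- pin4 (a joint): how far pin 4 is pressed down, m: 0 = up, 0.014 = on its bottom stop. Its spring returns it; it takes about 1.4 N to start, 4 N half-way (7 mm), 6.3 N at the stop.
- pin5_top (a point): top of the dome of sprung brass pin 5 (head 16 mm in diameter, shaft 10 mm, standing in a black collar 22 mm in diameter); at rest 25 mm above the block, 65 mm above the bench. Pin 1 is at the fixture's +y end of the row, pin 3 in the middle, pin 5 at the -y end; the point goes down with the pin.
- pin5 (a joint): how far pin 5 is pressed down, m: 0 = up, 0.014 = on its bottom stop. Its spring returns it; it takes about 1.4 N to start, 4 N half-way (7 mm), 6.3 N at the stop.
- post_top (a point): top of the threaded steel post: a 12 mm stud on a large washer (28 mm) with a hexagon nut (24 mm over corners, its top 13 mm above the block), stud top 38 mm above the block, 78 mm above the bench. Fixed to the block just past one end of the row of pins, 44 mm from the end pin; it marks the end to begin at. Which end it is varies.
- dowel_top (a point): top of the plain smooth steel dowel, 12 mm in diameter and only 12 mm above the block, fixed just past the other end of the row, 44 mm from that end pin.
- nut: loose steel hexagon nut, 26 mm over corners, 12 mm high, lying on the block in the hollow of the arc; origin under its centre
- brush: loose black carbon brush, 24 x 14 x 10 mm, lying on the block outside the arc; origin under its centre
- spool_small: loose small wire spool standing on the bench by the fixture, 56 mm in diameter, 45 mm high; origin under its centre
- spool_large: loose larger wire spool standing on the bench by the fixture, 84 mm in diameter, 60 mm high; origin under its centre
- screwdriver: loose screwdriver, 200 mm long, lying on the bench by the fixture; origin on its underside about half-way along
- rectifier: loose crescent-shaped aluminium rectifier plate with five round diodes, about 85 x 195 x 11 mm, lying on the bench by the fixture; origin at bench height, in the hollow edge of the crescent's middle

How it is judged:
On the way, in this order (a step that is already met when the one before it is completed fails the run):
1. the first (beside the threaded post) pin is pressed part-way (3 to 12 mm) by the fingers and kept there 0.2 s (contact force between the fingers and fixture above 0.5 N and ((horizontal distance between post_top and pin1_top below 0.09 m and value of joint pin1 between 0.003 and 0.012 m) or (horizontal distance between post_top and pin5_top below 0.09 m and value of joint pin5 between 0.003 and 0.012 m))), for 0.2 s.
2. the second pin is pressed part-way (3 to 12 mm) by the fingers and kept there 0.2 s (contact force between the fingers and fixture above 0.5 N and ((horizontal distance between post_top and pin1_top below 0.09 m and value of joint pin2 between 0.003 and 0.012 m) or (horizontal distance between post_top and pin5_top below 0.09 m and value of joint pin4 between 0.003 and 0.012 m))), for 0.2 s.
3. the third (middle) pin is pressed part-way (3 to 12 mm) by the fingers and kept there 0.2 s (contact force between the fingers and fixture above 0.5 N and ((horizontal distance between post_top and pin1_top below 0.09 m and value of joint pin3 between 0.003 and 0.012 m) or (horizontal distance between post_top and pin5_top below 0.09 m and value of joint pin3 between 0.003 and 0.012 m))), for 0.2 s.
4. the fourth pin is pressed part-way (3 to 12 mm) by the fingers and kept there 0.2 s (contact force between the fingers and fixture above 0.5 N and ((horizontal distance between post_top and pin1_top below 0.09 m and value of joint pin4 between 0.003 and 0.012 m) or (horizontal distance between post_top and pin5_top below 0.09 m and value of joint pin2 between 0.003 and 0.012 m))), for 0.2 s.
5. the fifth (beside the dowel) pin is pressed part-way (3 to 12 mm) by the fingers and kept there 0.2 s (contact force between the fingers and fixture above 0.5 N and ((horizontal distance between post_top and pin1_top below 0.09 m and value of joint pin5 between 0.003 and 0.012 m) or (horizontal distance between post_top and pin5_top below 0.09 m and value of joint pin1 between 0.003 and 0.012 m))), for 0.2 s.
At the end, for the whole second after the job is handed in: all five pins were pressed 3 to 12 mm by the fingers in order from the threaded post to the dowel, 0.2 s each; at the end all are up again (within 1.5 mm) and every loose thing is within 20 mm of where it began (value of joint each of pin1, pin2, pin3, pin4, pin5 below 0.0015 m and distance of each of nut, brush, spool_small, spool_large, rectifier, screwdriver from where it was at the start of the episode below 0.02 m); the robot touches nothing.
It fails at once if a pin is driven to its bottom stop (more than 13 mm down) (value of joint any of pin1, pin2, pin3, pin4, pin5 above 0.013 m).
It fails at once if two neighbouring pins are down at once (both more than 3 mm) (value of joint each of pin1, pin2 above 0.003 m or value of joint each of pin2, pin3 above 0.003 m or value of joint each of pin3, pin4 above 0.003 m or value of joint each of pin4, pin5 above 0.003 m).
It fails at once if the fingers bear on the fixture or squeeze a pin with more than 15 N (contact force between the fingers and fixture above 15 N).
It fails at once if a loose thing is lifted, carried or knocked more than 20 mm from its place (distance of any of nut, brush, spool_small, spool_large, rectifier, screwdriver from where it was at the start of the episode above 0.02 m).
It also fails if it takes over 48 s, if anything falls off the work surface, if the arm or the gripper's body presses on something with over 40 N, if the wrist force passes 120 N, or if a joint passes its speed limit or range.

## Working session

There is one attempt and no reset: what is moved stays moved. The work goes in short steps, Python scripts to look and compute and a shell command to move; the robot and the scene stay as the last step left them, time stands still between calls to the robot, and variables do not carry over. Pictures are saved under pics/ and viewed, at most 10 in all, crops included, and the job is handed in when it is done.

```bash
mkdir -p pics; python3 - <<'E'
from workcell import robot
import cv2,numpy as np,pickle
d={}
for n in ("top","side"):
    c=robot.capture(n); d[n]=c; cv2.imwrite(f"pics/{n}0.png",c["img"][:,:,::-1]); print(n,c["K"].tolist(),c["T"].round(4).tolist())
pickle.dump(d,open("d.pkl","wb"))
o=robot.get_obs(); print(o["t"],o["eef_pos"],o["tool_rot"],o["finger_gap"],o["force"],robot.nose_length)
E
```

```text
top [[423.9730024993978, 0.0, 280.4545162867213], [0.0, 423.9730024993978, 213.07124664381612], [0.0, 0.0, 1.0]] [[-0.0106, -0.997, 0.077, 0.4912], [-0.9999, 0.0102, -0.0055, 0.0661], [0.0047, -0.077, -0.997, 1.0773], [0.0, 0.0, 0.0, 1.0]]
side [[439.33420046518626, 0.0, 282.2286731885062], [0.0, 439.33420046518626, 215.0924675428716], [0.0, 0.0, 1.0]] [[0.7664, -0.3702, 0.525, 0.0861], [-0.6423, -0.4288, 0.6352, -0.5194], [-0.0101, -0.824, -0.5664, 0.5983], [0.0, 0.0, 0.0, 1.0]]
0.1 [0.22343216 0.58329308 0.21269928] [[-9.33859889e-01  3.57638881e-01 -3.71539891e-04]
 [ 3.57639059e-01  9.33859051e-01 -1.25535864e-03]
 [-1.01999169e-04 -1.30520626e-03 -9.99999143e-01]] 0.08567552903182438 [ 0.57773461  0.26174541 -0.34086315] 0.011
```

View pics/top0.png

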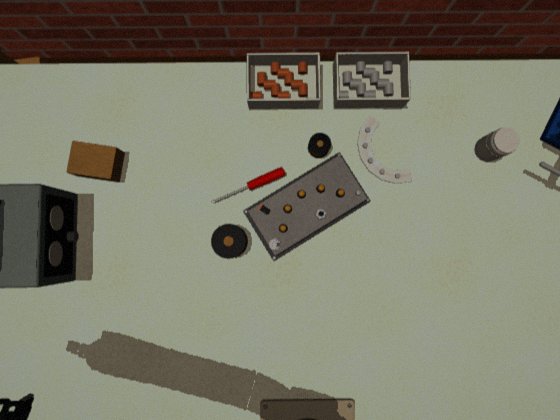

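View pics/side0.png

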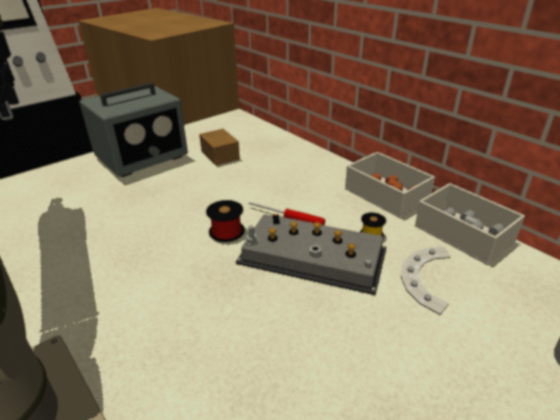

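The top view shows the pins at about (283,228), (288,209), (301,194), (321,188) and (340,193). The threaded post is at (275,244) on the left end and looks tall in the side view. The dowel is at (358,193) and the loose nut at (321,213).

```bash
cat > h.py <<'E'
import numpy as np,cv2,pickle
from scipy.optimize import least_squares
def ray(c,px,z):
    d=c["T"][:3,:3]@np.linalg.solve(c["K"],[px[0],px[1],1]); o=c["T"][:3,3]
    return o+d*(z-o[2])/d[2]
ang=np.radians([60,30,0,-30,-60])
P=np.c_[-.065+.095*np.cos(ang),.095*np.sin(ang)]
def fit(pts,idx):
    L=P[idx]
    R=lambda a:np.array([[np.cos(a),-np.sin(a)],[np.sin(a),np.cos(a)]])
    best=min((least_squares(lambda v:(L@R(v[2]).T+v[:2]-pts).ravel(),[*pts.mean(0),a]) for a in np.arange(0,6.3,.8)),key=lambda r:r.cost)
    return best.x, P@R(best.x[2]).T+best.x[:2], best.fun
E
python3 - <<'E'
from h import *
d=pickle.load(open("d.pkl","rb"))
def blobs(im,box):
    x0,y0,x1,y1=box; h=cv2.cvtColor(im[y0:y1,x0:x1],cv2.COLOR_RGB2HSV)
    m=cv2.inRange(h,(10,110,90),(30,255,255))
    n,_,s,c=cv2.connectedComponentsWithStats(m)
    return [(c[i]+[x0,y0],s[i][4]) for i in range(1,n) if s[i][4]>4]
for n,b in (("top",(265,175,350,240)),("side",(255,215,365,265))):
    B=blobs(d[n]["img"],b)
    pts=np.array([ray(d[n],p,.061)[:2] for p,_ in B])
    for (p,a),q in zip(B,pts): print(n,p.round(1),a,q.round(4))
    if len(B)==5:
        order=np.argsort(-pts[:,1]); best=None
        for idx in ([0,1,2,3,4],[4,3,2,1,0]):
            x,Q,f=fit(pts[order],idx); print(idx,x.round(4),abs(f).max().round(4)); print(Q.round(4).tolist())
E
```

```text
top [320.9 187. ] 23 [ 0.632  -0.0379]
top [301.2 192.7] 25 [0.6185 0.0098]
top [340.7 191.6] 22 [ 0.6201 -0.0855]
top [287.3 207.8] 22 [0.5822 0.044 ]
top [282.5 227.7] 22 [0.5344 0.056 ]
[0, 1, 2, 3, 4] [ 0.5924 -0.0058  0.5444] 0.0005
[[0.5348, 0.0556], [0.5826, 0.0438], [0.6181, 0.0098], [0.6318, -0.0375], [0.62, -0.0852]]
[4, 3, 2, 1, 0] [6.0250e-01 4.0000e-04 3.6877e+00] 0.0417
[[0.6602, -0.0609], [0.6124, -0.0492], [0.5769, -0.0152], [0.5631, 0.032], [0.5747, 0.0798]]
side [293.1 224.4] 38 [0.5792 0.0419]
side [317. 225.] 40 [0.6154 0.0076]
side [363.5 228.4] 13 [ 0.6797 -0.0634]
side [271.9 230.6] 38 [0.532 0.054]
side [337.5 232.9] 41 [ 0.6282 -0.0394]
side [351.  246.1] 42 [ 0.6172 -0.0866]
```

```bash
python3 -m handwheel '255 -0.020 -0.015 0 0; 255 -0.032 -0.025 0 0; 255 -0.032 -0.025 0 0; 255 -0.032 -0.026 0 0; 255 -0.032 -0.026 0 0; 255 -0.032 -0.026 0 0; 255 -0.032 -0.026 0 0; 255 -0.032 -0.026 0 0; 255 -0.032 -0.026 0 0; 255 -0.032 -0.026 0 0; 255 -0.032 -0.026 0 0; 255 -0.032 -0.026 0 0; 255 -0.032 -0.026 0 0; 255 -0.032 -0.026 0 0; 255 -0.032 -0.026 0 0; 255 -0.010 -0.006 0 0; 255 0 0 0 0; 255 0 0 0 0'
cat > s.py <<'E'
from workcell import robot
import numpy as np,sys
Q=np.array([[.533,.055],[.581,.043],[.617,.009],[.630,-.038],[.619,-.086]])
o=robot.get_obs(); i=int(sys.argv[1]); p=o["eef_pos"]; R=o["tool_rot"]
print(o["t"],p.round(4),R.round(3).tolist(),o["force"].round(2),o["finger_gap"])
print("to pin tip 3mm above:",(R.T@(np.r_[Q[i],.068+.011]-p)).round(4))
E
python3 s.py 0; python3 - <<'E'
from workcell import robot
import cv2,pickle
o=robot.get_obs(); c=robot.capture("wrist"); cv2.imwrite("pics/w1.png",c["img"][:,:,::-1]); pickle.dump((o["eef_pos"],o["tool_rot"],c),open("w.pkl","wb")); print(c["K"].tolist(),c["tool_from_camera"].round(4).tolist())
E
```

```text
t: 2.35
eef_pos: [0.5324, 0.0566, 0.2132]
tool_rot: [[-0.935, 0.356, -0.001], [0.356, 0.935, 0.001], [0.001, 0.0, -1.0]]
force: [-0.6, -1.5, 0.6]
finger_gap: -0.0
grasp_force: 0.0
2.35 [0.5324 0.0566 0.2132] [[-0.935, 0.356, -0.001], [0.356, 0.935, 0.001], [0.001, 0.0, -1.0]] [-0.64 -1.48  0.58] -1.4156078315355557e-05
to pin tip 3mm above: [-0.0012 -0.0013  0.1342]
[[325.19226210127806, 0.0, 278.0403497468103], [0.0, 325.19226210127806, 206.18136895195153], [0.0, 0.0, 1.0]] [[-0.0005, -0.9566, -0.2912, 0.0743], [1.0, -0.0003, -0.001, 0.0004], [0.0009, -0.2912, 0.9566, -0.1605], [0.0, 0.0, 0.0, 1.0]]
```

View pics/w1.png

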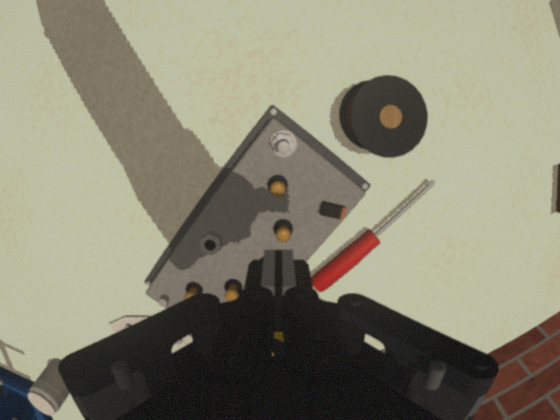

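The wrist view shows the post with its washer and nut at (283,143), pin 1 at (278,187) beside it and pin 2 at (284,232). The start end is therefore pin 1. I'll cross-check the pin positions with this view.

```bash
python3 - <<'E'
from h import *
p,R,c=pickle.load(open("w.pkl","rb"))
K=c["K"];M=c["tool_from_camera"]
m=cv2.inRange(cv2.cvtColor(c["img"],cv2.COLOR_RGB2HSV),(10,110,60),(30,255,255)); m[:170]=0;m[310:]=0;m[:,:180]=0;m[:,300:]=0
n,_,s,ce=cv2.connectedComponentsWithStats(m)
for i in range(1,n):
    if s[i][4]<20: continue
    u=(ce[i]-K[:2,2]); r=np.hypot(*u); th=r/K[0,0]; d=np.r_[np.sin(th)*u/r,np.cos(th)]
    d=R@M[:3,:3]@d; o=p+R@M[:3,3]; print(ce[i].round(1),s[i][4],(o+d*(.061-o[2])/d[2]).round(4))
E
```

```text
[277.2 188.1] 194 [0.5341 0.0552 0.061 ]
[283.  233.4] 186 [0.5811 0.0436 0.061 ]
[231.5 293.4] 166 [ 0.6295 -0.0367  0.061 ]
[190.6 293.1] 83 [ 0.6139 -0.0825  0.061 ]
```

```bash
python3 -m handwheel '255 -0.001 -0.001 0.03 0; 255 0 0 0.04 0; 255 0 0 0.035 0; 255 0 0 0.018 0; 255 0 0 0.008 0; 255 0 0 0 0; 255 0 0 0 0'; python3 s.py 0
```

```text
t: 3.28
eef_pos: [0.5343, 0.054, 0.0835]
tool_rot: [[-0.934, 0.358, 0.002], [0.358, 0.934, 0.001], [-0.001, 0.001, -1.0]]
force: [0.4, -0.6, -0.1]
finger_gap: 0.0003
grasp_force: 0.0
3.275 [0.5343 0.054  0.0835] [[-0.934, 0.358, 0.002], [0.358, 0.934, 0.001], [-0.001, 0.001, -1.0]] [ 0.43 -0.56 -0.15] 0.0002797141720547148
to pin tip 3mm above: [0.0016 0.0005 0.0045]
```

```bash
python3 -m handwheel '255 0.001 0 0.005 0; 255 0 0 0.003 0; 255 0 0 0.003 0; 255 0 0 0.002 0; 255 0 0 0 0; 255 0 0 0 0'; python3 s.py 0
```

```text
t: 4.03
eef_pos: [0.5327, 0.0541, 0.0695]
tool_rot: [[-0.934, 0.358, 0.0], [0.358, 0.934, 0.0], [-0.0, 0.0, -1.0]]
force: [-0.6, 0.9, 0.5]
finger_gap: 0.0001
grasp_force: 0.0
4.025 [0.5327 0.0541 0.0695] [[-0.934, 0.358, 0.0], [0.358, 0.934, 0.0], [-0.0, 0.0, -1.0]] [-0.63  0.89  0.49] 9.223464043845087e-05
to pin tip 3mm above: [ 0.      0.001  -0.0095]
```

```bash
python3 - <<'E'
from workcell import robot
import cv2,numpy as np
F=[];Z=[]
for i in range(8):
    c=robot.capture("wrist" if i<7 else "side"); o=robot.get_obs(); F.append(o["force"]); Z.append(o["eef_pos"])
    if i==6: w=c["img"]
print(np.round(F,2).tolist(),np.mean(F,0),np.mean(Z,0),o["t"])
a=cv2.resize(w[130:330,180:380],(400,400)); b=cv2.resize(c["img"][200:280,230:310],(400,400),interpolation=cv2.INTER_CUBIC)
cv2.imwrite("pics/p1.png",np.hstack([a,b])[:,:,::-1])
E
```

```text
[[0.58, -0.43, 0.18], [-0.63, 0.57, -0.23], [-0.08, -0.18, -1.35], [0.3, 0.49, -0.09], [0.04, -0.28, 0.06], [0.25, 0.01, 0.82], [0.26, -0.2, -0.24], [-0.46, 0.52, 0.36]] [ 0.03260454  0.06134664 -0.0626433 ] [0.5326343  0.05412548 0.0694699 ] 4.425
```

View pics/p1.png

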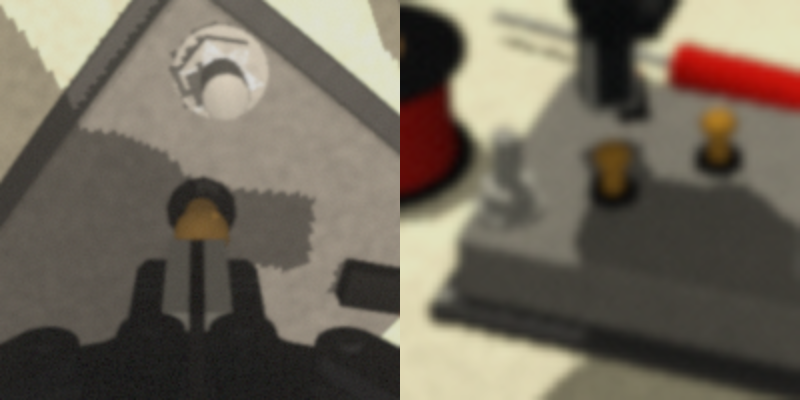

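The wrist view shows the dome only partly covered. In the side view the fingertips at about (271,221) sit apart from the unpressed pin 1 dome at about (272,231). I'll triangulate the tip.

```bash
python3 - <<'E'
from h import *
from workcell import robot
o=robot.get_obs();p=o["eef_pos"];R=o["tool_rot"]
w=pickle.load(open("w.pkl","rb"))[2];s=pickle.load(open("d.pkl","rb"))["side"]
K=w["K"];M=w["tool_from_camera"]
def wr(px):
    u=px-K[:2,2]; r=np.hypot(*u); th=r/K[0,0]
    return p+R@M[:3,3],R@M[:3,:3]@np.r_[np.sin(th)*u/r,np.cos(th)]
def sr(px):
    d=s["T"][:3,:3]@np.linalg.solve(s["K"],[*px,1]); return s["T"][:3,3],d/np.linalg.norm(d)
for a,b in (((279,250),(271,220.5)),((281,240),(272,231))):
    (o1,d1),(o2,d2)=wr(np.array(a)),sr(b)
    t=np.linalg.lstsq(np.c_[d1,-d2],o2-o1,rcond=None)[0]; x,y=o1+d1*t[0],o2+d2*t[1]
    print((x+y)/2,np.linalg.norm(x-y),"tool:",R.T@((x+y)/2-p))
# where nominal tip projects in side and wrist
tip=p+R@[0,0,.011]
q=np.linalg.inv(s["T"])@np.r_[tip,1]; q=s["K"]@q[:3]; print("side px tip",q[:2]/q[2])
v=np.linalg.inv(M)@np.r_[0,0,.011,1]; th=np.arctan2(np.hypot(*v[:2]),v[2]); print("wrist px",K[:2,2]+K[0,0]*th*v[:2]/np.hypot(*v[:2]))
E
```

```text
[0.5289634  0.05639042 0.0843969 ] 0.005994670109470632 tool: [ 0.00422208  0.00081474 -0.01495984]
[0.53278542 0.05613273 0.05764966] 0.001850517601893783 tool: [0.00056259 0.00193796 0.01178779]
side px tip [272.15372309 231.39514971]
wrist px [277.66319246 243.04659277]
```

The images and the near-zero force agree that the closed fingertips are well short of the nominal tip. I'll creep down, watching the force.

```bash
for i in 1; do python3 -m handwheel '255 0 0 0.003 0; 255 0 0 0.003 0; 255 0 0 0 0'; python3 s.py 0|head -1; done
```

```text
t: 4.8
eef_pos: [0.5323, 0.0541, 0.063]
tool_rot: [[-0.934, 0.358, -0.001], [0.358, 0.934, -0.0], [0.001, -0.0, -1.0]]
force: [-0.1, -0.1, -0.4]
finger_gap: -0.0001
grasp_force: 0.0
4.8 [0.5323 0.0541 0.063 ] [[-0.934, 0.358, -0.001], [0.358, 0.934, -0.0], [0.001, -0.0, -1.0]] [-0.06 -0.14 -0.4 ] -6.274842755215292e-05
```

```bash
python3 -m handwheel '255 0 0 0.003 0; 255 0 0 0 0' | grep -E 'pos|force'
```

```text
eef_pos: [0.5324, 0.0541, 0.0601]
force: [-0.4, 0.1, -0.7]
grasp_force: 0.0
```

```bash
python3 -m handwheel '255 0 0 0.003 0; 255 0 0 0 0' | grep -E 'pos|force'
```

```text
eef_pos: [0.5324, 0.0541, 0.0571]
force: [0.7, -0.1, -0.4]
grasp_force: 0.0
```

```bash
python3 -m handwheel '255 0 0 0.003 0; 255 0 0 0 0' | grep -E 'pos|force'; python3 - <<'E'
from workcell import robot
import cv2,numpy as np
w=robot.capture("wrist")["img"];c=robot.capture("side")["img"];print(robot.get_obs()["force"])
a=cv2.resize(w[130:330,180:380],(400,400)); b=cv2.resize(c[200:280,230:310],(400,400),interpolation=cv2.INTER_CUBIC)
cv2.imwrite("pics/p2.png",np.hstack([a,b])[:,:,::-1])
E
```

```text
eef_pos: [0.5324, 0.0541, 0.0541]
force: [0.0, -0.4, -0.2]
grasp_force: 0.0
[-0.23948322  0.3489726   0.53624236]
```

View pics/p2.png

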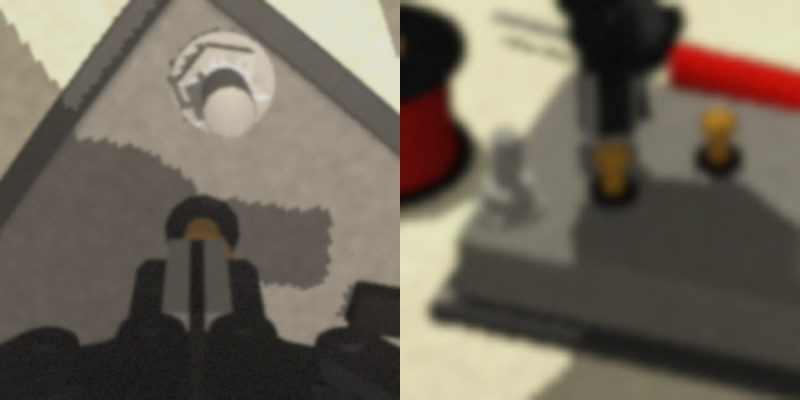

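The side view shows the fingertip now just at the dome top. I'll continue in small steps.

```bash
python3 -m handwheel '255 0 0 0.002 0; 255 0 0 0 0' | grep -E 'pos|force'
```

```text
eef_pos: [0.5324, 0.0541, 0.0522]
force: [0.1, -0.1, 0.4]
grasp_force: 0.0
```

```bash
python3 -m handwheel '255 0 0 0.002 0; 255 0 0 0 0' | grep -E 'pos|force'
```

```text
eef_pos: [0.5325, 0.0541, 0.0502]
force: [0.1, 0.8, -0.0]
grasp_force: 0.0
```

```bash
python3 -m handwheel '255 0 0 0.002 0; 255 0 0 0 0' | grep -E 'pos|force'
```

```text
eef_pos: [0.5324, 0.0541, 0.0482]
force: [-0.4, -0.3, 0.4]
grasp_force: 0.0
```

```bash
python3 -m handwheel '255 0 0 0.002 0; 255 0 0 0 0' | grep -E 'pos|force'
```

```text
eef_pos: [0.5327, 0.0541, 0.0464]
force: [0.6, -0.4, 1.1]
grasp_force: 0.7
```

```bash
python3 -m handwheel '255 0 0 0.002 0; 255 0 0 0 0' | grep -E 'pos|force';  python3 - <<'E'
from workcell import robot
import cv2,numpy as np
w=robot.capture("wrist")["img"];c=robot.capture("side")["img"];print(robot.get_obs()["force"])
a=cv2.resize(w[130:330,180:380],(400,400)); b=cv2.resize(c[200:280,230:310],(400,400),interpolation=cv2.INTER_CUBIC)
cv2.imwrite("pics/p3.png",np.hstack([a,b])[:,:,::-1])
E
```

```text
eef_pos: [0.5327, 0.0541, 0.0444]
force: [-1.1, 0.9, 1.9]
grasp_force: 1.1
[-0.18460426 -0.11855333  3.01472093]
```

View pics/p3.png

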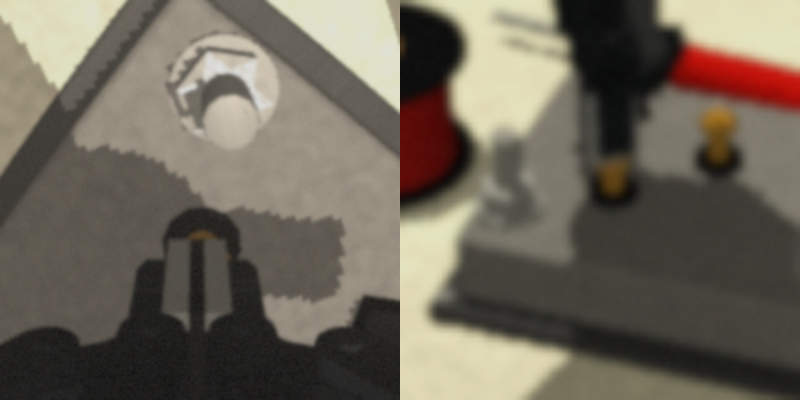

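The side view now shows the fingertip on the pin and pushing it slightly. Contact was at TCP z of about 0.0475, so half-way is about 0.041.

```bash
python3 -m handwheel '255 0 0 0.002 0; 255 0 0 0.0015 0; 255 0 0 0 0; 255 0 0 0 0; 255 0 0 0 0; 255 0 0 0 0' | grep -E 'pos|force'; python3 - <<'E'
from workcell import robot
import numpy as np
F=[]
for i in range(4): robot.capture("side"); F.append(robot.get_obs()["force"][2])
print(np.round(F,2),np.mean(F),robot.get_obs()["t"])
E
```

```text
eef_pos: [0.5327, 0.0541, 0.041]
force: [1.0, -0.2, 3.2]
grasp_force: 1.7
[3.4  3.02 2.75 2.85] 3.0046813651697213 7.95
```

```bash
python3 -m handwheel '255 0 0 0.002 0; 255 0 0 0 0; 255 0 0 0 0; 255 0 0 0 0; 255 0 0 0 0; 255 0 0 0 0' | grep -E 'pos|force'; python3 -m handwheel '255 0 0 -0.01 0; 255 0 0 -0.015 0; 255 0 0 0 0; 255 0 0 0 0' | grep -E 'pos|force'; python3 s.py 1
```

```text
eef_pos: [0.5327, 0.0542, 0.0389]
force: [1.1, -0.6, 4.6]
grasp_force: 2.1
eef_pos: [0.5323, 0.0542, 0.0638]
force: [0.6, 0.2, 0.6]
grasp_force: 0.0
9.2 [0.5323 0.0542 0.0638] [[-0.934, 0.358, -0.0], [0.358, 0.934, 0.0], [0.0, 0.0, -1.0]] [0.58 0.22 0.61] -0.0001636879084357808
to pin tip 3mm above: [-0.0495  0.007  -0.0152]
```

```bash
python3 -m handwheel '255 -0.015 0.002 0 0; 255 -0.020 0.003 0 0; 255 -0.0145 0.002 0 0; 255 0 0 0 0; 255 0 0 0.008 0; 255 0 0 0.006 0; 255 0 0 0.003 0; 255 0 0 0.002 0; 255 0 0 0.002 0; 255 0 0 0 0; 255 0 0 0 0' | grep -E 'pos|force'; python3 s.py 1
```

```text
eef_pos: [0.5814, 0.043, 0.0431]
force: [-1.9, 0.6, 2.7]
grasp_force: 1.3
10.575 [0.5814 0.043  0.0431] [[-0.934, 0.358, 0.0], [0.358, 0.934, 0.0], [-0.0, 0.0, -1.0]] [-1.86  0.63  2.67] -0.00021976424605655776
to pin tip 3mm above: [ 0.0003 -0.0001 -0.0359]
```

Pin 2 behaves the same way. I'll press to about 0.039, hold and retract.

```bash
python3 -m handwheel '255 0 0 0.002 0; 255 0 0 0.002 0; 255 0 0 0 0; 255 0 0 0 0; 255 0 0 0 0; 255 0 0 0 0; 255 0 0 0 0' | grep -E 'pos|force'; python3 -m handwheel '255 0 0 -0.01 0; 255 0 0 -0.015 0; 255 0 0 0 0; 255 0 0 0 0' | grep -E 'pos|force'; python3 s.py 2
```

```text
eef_pos: [0.5814, 0.043, 0.039]
force: [-0.7, 1.1, 5.3]
grasp_force: 2.1
eef_pos: [0.5812, 0.0429, 0.0639]
force: [-0.2, -0.3, 0.0]
grasp_force: 0.0
11.95 [0.5812 0.0429 0.0639] [[-0.934, 0.358, -0.0], [0.358, 0.934, 0.0], [0.0, 0.0, -1.0]] [-0.25 -0.34  0.04] -0.00010944640446278627
to pin tip 3mm above: [-0.0456 -0.0188 -0.0151]
```

```bash
python3 -m handwheel '255 -0.0145 -0.006 0 0; 255 -0.018 -0.007 0 0; 255 -0.0130 -0.006 0 0; 255 0 0 0 0; 255 0 0 0.008 0; 255 0 0 0.006 0; 255 0 0 0.003 0; 255 0 0 0.002 0; 255 0 0 0.002 0; 255 0 0 0 0; 255 0 0 0 0' | grep -E 'pos|force'; python3 s.py 2
```

```text
eef_pos: [0.6171, 0.0092, 0.0431]
force: [-2.6, 0.9, 2.8]
grasp_force: 1.3
13.325 [0.6171 0.0092 0.0431] [[-0.934, 0.358, 0.0], [0.358, 0.934, 0.0], [-0.0, 0.0, -1.0]] [-2.57  0.95  2.8 ] -0.00020754267487252398
to pin tip 3mm above: [ 0.     -0.0002 -0.0359]
```

```bash
python3 -m handwheel '255 0 0 0.002 0; 255 0 0 0.002 0; 255 0 0 0 0; 255 0 0 0 0; 255 0 0 0 0; 255 0 0 0 0; 255 0 0 0 0' | grep -E 'pos|force'; python3 -m handwheel '255 0 0 -0.01 0; 255 0 0 -0.015 0; 255 0 0 0 0; 255 0 0 0 0' | grep -E 'pos|force'; python3 s.py 3
```

```text
eef_pos: [0.6172, 0.009, 0.039]
force: [0.3, 2.5, 3.7]
grasp_force: 2.1
eef_pos: [0.6168, 0.0088, 0.0638]
force: [-0.2, 0.5, -0.3]
grasp_force: 0.0
14.7 [0.6168 0.0088 0.0638] [[-0.934, 0.358, -0.0], [0.358, 0.934, 0.0], [0.0, -0.0, -1.0]] [-0.22  0.54 -0.27] 0.0003018370146938482
to pin tip 3mm above: [-0.0291 -0.039  -0.0152]
```

```bash
python3 -m handwheel '255 -0.009 -0.012 0 0; 255 -0.012 -0.015 0 0; 255 -0.008 -0.012 0 0; 255 0 0 0 0; 255 0 0 0.008 0; 255 0 0 0.006 0; 255 0 0 0.003 0; 255 0 0 0.002 0; 255 0 0 0.002 0; 255 0 0 0 0; 255 0 0 0 0' | grep -E 'pos|force'; python3 s.py 3
```

```text
eef_pos: [0.6303, -0.0376, 0.0431]
force: [-1.5, 1.9, 2.4]
grasp_force: 1.3
16.075 [ 0.6303 -0.0376  0.0431] [[-0.934, 0.358, 0.0], [0.358, 0.934, 0.0], [-0.0, 0.0, -1.0]] [-1.49  1.93  2.42] -0.0003188263763273547
to pin tip 3mm above: [ 0.0001 -0.0004 -0.0359]
```

```bash
python3 -m handwheel '255 0 0 0.002 0; 255 0 0 0.002 0; 255 0 0 0 0; 255 0 0 0 0; 255 0 0 0 0; 255 0 0 0 0; 255 0 0 0 0' | grep -E 'pos|force'; python3 -m handwheel '255 0 0 -0.01 0; 255 0 0 -0.015 0; 255 0 0 0 0; 255 0 0 0 0' | grep -E 'pos|force'; python3 s.py 4
```

```text
eef_pos: [0.6303, -0.0378, 0.039]
force: [-0.1, 3.4, 4.4]
grasp_force: 2.1
eef_pos: [0.6299, -0.038, 0.0638]
force: [0.5, 0.8, -0.6]
grasp_force: 0.0
17.45 [ 0.6299 -0.038   0.0638] [[-0.934, 0.358, -0.0], [0.358, 0.934, -0.0], [0.0, -0.0, -1.0]] [ 0.47  0.82 -0.64] -0.00038014638330472725
to pin tip 3mm above: [-0.007  -0.0487 -0.0152]
```

```bash
python3 -m handwheel '255 -0.002 -0.015 0 0; 255 -0.003 -0.019 0 0; 255 -0.002 -0.0145 0 0; 255 0 0 0 0; 255 0 0 0.008 0; 255 0 0 0.006 0; 255 0 0 0.003 0; 255 0 0 0.002 0; 255 0 0 0.002 0; 255 0 0 0 0; 255 0 0 0 0' | grep -E 'pos|force'; python3 s.py 4
```

```text
eef_pos: [0.6195, -0.0855, 0.0431]
force: [-0.7, 2.0, 2.7]
grasp_force: 1.3
18.825 [ 0.6195 -0.0855  0.0431] [[-0.934, 0.358, 0.0], [0.358, 0.934, 0.0], [-0.0, 0.0, -1.0]] [-0.74  1.98  2.7 ] -0.00018237482589084246
to pin tip 3mm above: [ 0.0003 -0.0007 -0.0359]
```

```bash
python3 -m handwheel '255 0 0 0.002 0; 255 0 0 0.002 0; 255 0 0 0 0; 255 0 0 0 0; 255 0 0 0 0; 255 0 0 0 0; 255 0 0 0 0' | grep -E 'pos|force'; python3 -m handwheel '255 0 0 -0.01 0; 255 0 0 -0.02 0; 255 0 0 -0.04 0; 255 0 0 -0.05 0; 255 0 0 -0.04 0; 255 0 0 0 0; 255 0 0 0 0; 255 0 0 0 0' | grep -E 'pos|force'; python3 - <<'E'
from workcell import robot
import cv2
cv2.imwrite("pics/end.png",robot.capture("side")["img"][:,:,::-1]); print(robot.get_obs()["t"])
E
```

```text
eef_pos: [0.6195, -0.0856, 0.039]
force: [0.6, 2.7, 4.5]
grasp_force: 2.0
eef_pos: [0.6186, -0.0857, 0.1979]
force: [-0.1, -0.2, -0.5]
grasp_force: 0.0
20.75
```

View pics/end.png

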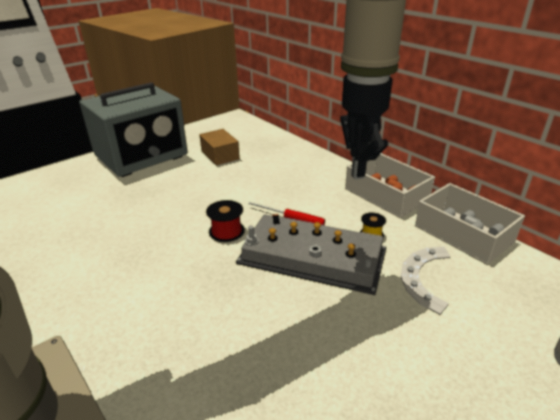

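All five pins are up (272,231 to 351,246), the loose things look unmoved, and the arm is clear.

```bash
python3 -c "
from workcell import robot
print(robot.finish_job())"
```

```text
the job is handed in; nothing more can be done
None
```

I pressed all five pins part-way in order from the threaded post to the dowel, at about 4 to 5 N each; every pin sprang back up, nothing loose appears to have moved, and I handed the job in at about 21 s (the hand-in returned no verdict).

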